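# Put the calibration weights back in their storage blocks

### The job

Put the four steel calibration weights away, each standing upright in the recess of the wooden storage block that is cut to its size: the largest weight in the largest recess, the next in the next, down to the smallest. They are precision pieces, so set them down gently and do not drop them or tip them over, and leave the tape roll and the weighing boat where they are.

Things in the scene. Friction and masses are not known exactly. Their poses are not given: they have to be found in the camera images.
- weight_xl: the largest calibration weight: a bright steel upright cylinder 44 mm in diameter and 38 mm high, with a narrow neck and a small knob (29 mm wide) on top, 56 mm high in all, about 500 g. Stands loose on the bench. Origin: centre of its underside, z up along its axis; round, so its yaw is of no account
- weight_l: the second largest calibration weight: a bright steel upright cylinder 34 mm in diameter and 26 mm high, with a narrow neck and a small knob (22 mm wide) on top, 42 mm high in all, about 200 g. Stands loose on the bench. Origin: centre of its underside, z up along its axis; round, so its yaw is of no account
- weight_m: the third largest calibration weight: a bright steel upright cylinder 26 mm in diameter and 24 mm high, with a narrow neck and a small knob (17 mm wide) on top, 38 mm high in all, about 100 g. Stands loose on the bench. Origin: centre of its underside, z up along its axis; round, so its yaw is of no account
- weight_s: the smallest calibration weight: a bright steel upright cylinder 19 mm in diameter and 21 mm high, with a narrow neck and a small knob (12 mm wide) on top, 33 mm high in all, about 50 g. Stands loose on the bench. Origin: centre of its underside, z up along its axis; round, so its yaw is of no account
- block_xl: the storage block for the largest weight: a light wooden block 66 x 66 x 10 mm, fixed to the bench, with one round grey-floored recess in the middle of its top, 56 mm in diameter (12 mm wider than its weight) and 5 mm deep. Origin: centre of the underside; the recess floor is 5 mm and the block's top 10 mm above it
- block_l: the storage block for the second largest weight: a light wooden block 66 x 66 x 10 mm, fixed to the bench, with one round grey-floored recess in the middle of its top, 46 mm in diameter (12 mm wider than its weight) and 5 mm deep. Origin: centre of the underside; the recess floor is 5 mm and the block's top 10 mm above it
- block_m: the storage block for the third largest weight: a light wooden block 66 x 66 x 10 mm, fixed to the bench, with one round grey-floored recess in the middle of its top, 38 mm in diameter (12 mm wider than its weight) and 5 mm deep. Origin: centre of the underside; the recess floor is 5 mm and the block's top 10 mm above it
- block_s: the storage block for the smallest weight: a light wooden block 66 x 66 x 10 mm, fixed to the bench, with one round grey-floored recess in the middle of its top, 31 mm in diameter (12 mm wider than its weight) and 5 mm deep. Origin: centre of the underside; the recess floor is 5 mm and the block's top 10 mm above it
- tape_roll: bystander: a roll of tan tape lying flat, 96 mm in diameter, 25 mm high, loose. Origin: centre of its underside. Leave it where it is
- weigh_boat: bystander: a white plastic weighing boat, a square dish 66 x 66 x 20 mm, loose and light. Origin: centre of its underside. Leave it where it is
Mind the look-alikes: they are no part of the job. What is shaped like the block_s but orange or pink is not meant.

How it is judged:
By the outcome, as a careful person would: the job done as asked, in the order asked, and still so for the second after the job is handed in, with the robot touching nothing.
It also fails if it takes over 96 s, if anything falls off the work surface, if the arm or the gripper's body presses on something with over 40 N, if the wrist force passes 120 N, or if a joint passes its speed limit or range.

### The arm

A 6-joint arm with a two-finger parallel gripper is mounted at the origin on a cart in front of the work surface, level with it; the furniture and walls round the work are solid. World frame = base frame: x ahead of the robot, y to its left, z up, the work surface at z = 0. Lengths are in mm, angles in rad, forces in N, time in s.
With the tool pointing down it reaches from about 350 to 975 mm from the base axis. Payload 7.1 kg.
Tool frame: the origin (TCP) lies at the very end of the fingers, on their centre line; the grasp point (between the pads) lies ctrl.hold_point_z behind it (ctrl.hold_point_z is the distance from the TCP to the grasp point, in mm); z points along the fingers, y is the line along which they close (so a half turn about z gives the same grasp; the last joint's range is limited). The gripper opens to 88 mm and grips with 3 to 60 N. Pads are 20 mm wide; open, the fingers measure 115 mm over their backs; the gripper's body (75 mm by 178 mm) begins 61 mm behind the grasp point.
Start: joints at [-1.244, 0.423, 1.63, -0, 1.089, -0.019], TCP at [211.86, -587.98, 222.675] pointing down, gripper open.
Joint ranges: [-3, 3], [-0.9, 2.11], [0.09, 2.58], [-1.31, 4.45], [0.11, 2.69], [-2.54, 2.54]. Speed limits (rad/s): [2.39, 2.39, 3.01, 3.14, 3.14, 3.14].

### API

Orientations are given as a rotation vector (axis times angle).
In Python, from workcell import ctrl gives the robot as it stands. The module is installed in compiled form; this text tells all that it offers.
- The arm moves only by the shell command python3 -m creep 'ROWS'. ROWS is JSON, a list of rows, each an object with "translation": the shift along the tool's x, y, z in mm, a list of three; "angular": the turn, a rotation vector about the tool's x, y, z in rad, a list of three; "jaw": the opening, from 0 (shut) to 1 (fully open). A call has exactly 8 rows; each row is the pose to reach, as a shift and turn from the pose commanded when the call began, along the tool's axes at that moment; what a row does not reach only later rows make up. A row lasts 1/8 s, in which the tool goes at most 62.5 mm and 10.7 degrees, less where a joint would pass 70% of its speed; a pose out of reach is approached as far as the arm can. A call with a gripper value outside its range is refused whole. The fingers move at their own pace and stop on an object; the grip force is fixed at half the most. Time passes only in rows, so rows that repeat a pose let the fingers close, or fill a call up. It gives the time, the measured TCP pose, the force, the opening and the grip force at its end, in the units of the state.
- ctrl.get_obs(): the state, without advancing time (a new reading comes with each control period).
- ctrl.get_image(name): name is "scene" or "top" or "wrist"; returns the picture (480x640x3 uint8, red, green, blue); there is no depth.
- ctrl.camera_info(name): a dict with "camera_matrix" (3x3 intrinsics, pixels), "distortion" ([k1, k2, p1, p2, k3] as OpenCV has them; the pictures are not rectified), "world_from_camera" (4x4, takes a point from camera to world coordinates). Camera axes: x right, y up, looking along -z (the intrinsics and any distortion apply to the point x, -y, -z); pixel columns grow to the right and rows downward; lengths in mm; the calibration is good to about 2 mm. A picture is of the moment at which its call begins: read the wrist's pose just before it. camera_info takes no time and is no camera call; for the wrist camera it gives the pose at the moment of the call.
- ctrl.close_job(): hands the job in; it is judged then, once.
Trained networks look in the newest picture that a camera, given by its name, has taken for a name from the list of things; names that differ only in an ending like _2 or _b are one class to them, and where a whole thing is asked for, a point or a joint stands for the part that bears it (a point fixed in the world has none). Each returns a list of dicts, best first, with "score" (0 to 1); they miss things now and then, are a little off and sometimes report something else, mostly with a low value. They report only what shows in the picture. A call takes as long as a camera call. They do not tell look-alikes from the thing itself.
- ctrl.look_for(camera, label): "rect" ([left, top, right, bottom] in pixels, round what is visible of it).
The state is a dict: "t": time; "qpos": joint angles; "qvel": joint speeds; "joint_torque": joint torques, N m; "ee_pos": TCP position; "orientation": TCP orientation; "ft_force": force on the tool from outside, world axes, zero at the start; "moment": the same for the moment, N m; "width": finger opening in mm; "grasp_force": force on a finger pad.
Only numpy, scipy, OpenCV 4.12 (cv2) and the standard library are available. Lean on these libraries where they do the work, as an engineer would, in place of code of your own. Each camera call takes 0.05 s, during which the arm holds its last target. There are 200 camera calls.

## Working session

There is one attempt and no reset: what is moved stays moved. The work goes in short steps, Python scripts to look and compute and a shell command to move; the robot and the scene stay as the last step left them, time stands still between calls to the robot, and variables do not carry over. Pictures are saved under pics/ and viewed, at most 14 in all, crops included, and the job is handed in when it is done.

```bash
mkdir -p pics; ls; cat > h.py <<'E'
import numpy as np, cv2
from workcell import ctrl
from scipy.spatial.transform import Rotation as R
def pix2world(info,uv,z):
    K=np.array(info["camera_matrix"],float);d=np.array(info["distortion"],float);T=np.array(info["world_from_camera"],float)
    p=cv2.undistortPoints(np.array([[uv]],float),K,d)[0,0]
    r=T[:3,:3]@np.array([p[0],-p[1],-1.]);o=T[:3,3]
    return o+r*(z-o[2])/r[2]
def world2pix(info,P):
    K=np.array(info["camera_matrix"],float);d=np.array(info["distortion"],float);T=np.array(info["world_from_camera"],float)
    c=(np.array(P,float)-T[:3,3])@T[:3,:3]
    return cv2.projectPoints((c*[1,-1,-1])[None],np.zeros(3),np.zeros(3),K,d)[0][0,0]
def save(img,n): cv2.imwrite("pics/"+n,img[:,:,::-1])
E
python3 - <<'E'
from h import *
for n in ("top","scene"):
    im=ctrl.get_image(n);save(im,n+"0.png");i=ctrl.camera_info(n)
    print(n,np.round(i["camera_matrix"],1).tolist(),i["distortion"],np.round(i["world_from_camera"],3).tolist())
    for l in ["weight_xl","weight_l","weight_m","weight_s","block_xl","block_l","block_m","block_s","tape_roll","weigh_boat"]:
        print(l,[(np.round(d["rect"]).astype(int).tolist(),round(d["score"],2)) for d in ctrl.look_for(n,l)][:5])
print(ctrl.get_obs(),ctrl.hold_point_z)
E
```

```text
pics
top [[464.5, 0.0, 326.1], [0.0, 464.5, 240.6], [0.0, 0.0, 1.0]] [-0.03218139  0.          0.          0.          0.        ] [[0.014, 0.997, -0.082, 487.453], [-1.0, 0.015, 0.012, 75.446], [0.013, 0.082, 0.997, 1057.976], [0.0, 0.0, 0.0, 1.0]]
weight_xl [([329, 278, 351, 296], 0.55)]
weight_l [([197, 220, 212, 235], 0.65), ([328, 275, 349, 294], 0.64), ([215, 282, 230, 295], 0.51), ([364, 220, 376, 230], 0.37)]
weight_m [([197, 220, 212, 235], 0.65), ([328, 275, 349, 294], 0.64), ([215, 282, 230, 295], 0.51), ([364, 220, 376, 230], 0.37)]
weight_s [([197, 220, 212, 235], 0.65), ([328, 275, 349, 294], 0.64), ([215, 282, 230, 295], 0.51), ([364, 220, 376, 230], 0.37)]
block_xl [([297, 208, 334, 247], 0.71)]
block_l [([382, 280, 413, 312], 0.96), ([302, 157, 338, 187], 0.92), ([174, 300, 206, 332], 0.74), ([263, 274, 297, 314], 0.73), ([239, 218, 274, 252], 0.61)]
block_m [([382, 280, 413, 312], 0.96), ([302, 157, 338, 187], 0.92), ([174, 300, 206, 332], 0.74), ([263, 274, 297, 314], 0.73), ([239, 218, 274, 252], 0.61)]
block_s [([382, 280, 413, 312], 0.96), ([302, 157, 338, 187],
[... 1428 characters left out ...]
5)]
{'t': 1.1, 'qpos': array([-1.24400822e+00,  4.23065770e-01,  1.62991450e+00, -6.38999169e-06,
        1.08862457e+00, -1.89930618e-02]), 'qvel': array([ 0.0007358 ,  0.00030103, -0.00117223, -0.00085373, -0.00044131,
       -0.00080956]), 'joint_torque': array([-2.36672618e-03, -5.44587064e+01, -2.74054044e+01,  6.42438233e-02,
        1.68988510e-02,  7.62146442e-06]), 'ee_pos': array([ 211.84947185, -587.96931022,  222.69074322]), 'orientation': array([-3.09474477e+00, -5.40452589e-01,  1.17225101e-05]), 'ft_force': array([ 0.61303317, -0.3936018 ,  0.32534812]), 'moment': array([ 0.03115728,  0.0369489 , -0.02826005]), 'grasp_force': 0.0, 'width': 87.66589276355931} 18.700000000000003
```

```bash
python3 - <<'E'
import cv2
a=cv2.imread("pics/top0.png")[140:350,160:500]; cv2.imwrite("pics/top0c.png",cv2.resize(a,None,fx=2.35,fy=2.35,interpolation=cv2.INTER_CUBIC))
a=cv2.imread("pics/scene0.png")[170:390,190:460]; cv2.imwrite("pics/scene0c.png",cv2.resize(a,None,fx=2.7,fy=2.7,interpolation=cv2.INTER_CUBIC))
E
```

```text
(no output)
```

View pics/top0c.png

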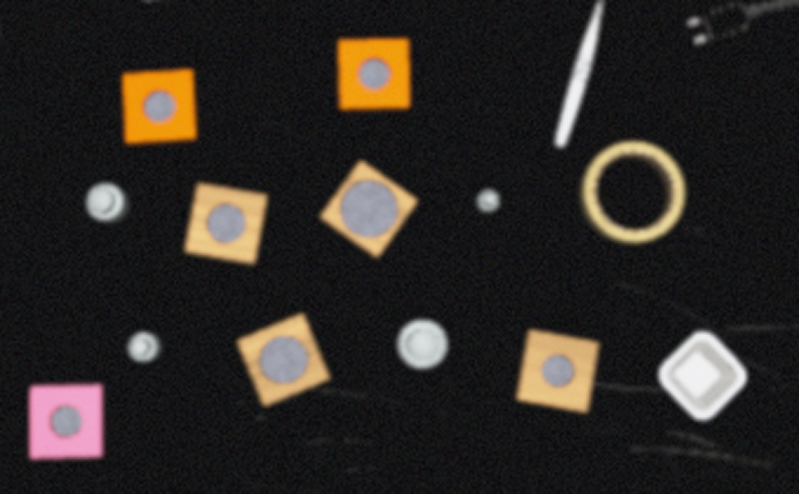

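View pics/scene0c.png

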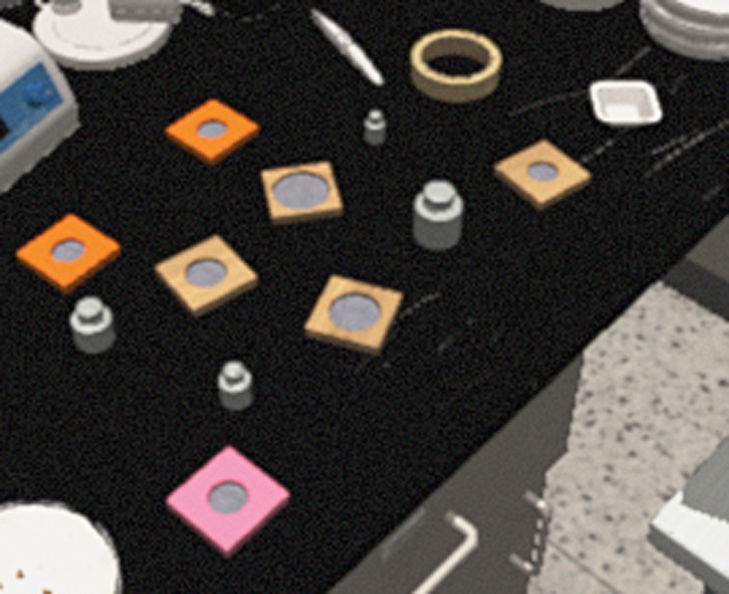

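Top crop (pixel/2.35 + (160,140)):
- **Weights:** l at (105,202), m at (143,347), xl at (422,344), s at (488,200).
- **Wooden blocks, by recess size:** xl at (369,208), l at (284,359), m at (226,223), s at (557,370).
- **Look-alikes for block_s:** orange at (160,106) and (374,73), pink at (66,421). I reject these by colour and choose the wooden block at (557,370).

The scene view agrees with this. Next I measure positions from both cameras.

```bash
cat > m.py <<'E'
from h import *
from scipy.optimize import least_squares
W={"xl":(44,38,29,56),"l":(34,26,22,42),"m":(26,24,17,38),"s":(19,21,12,33)}
def hull(info,x,y,k,z0=0):
    D,h,d,H=W[k];a=np.linspace(0,2*np.pi,24,endpoint=False);P=[]
    for r,z in((D/2,0),(D/2,h),(d/2,H-3),(d/2,H)): P+=[world2pix(info,(x+r*np.cos(t),y+r*np.sin(t),z+z0)) for t in a]
    return cv2.convexHull(np.array(P,np.float32))[:,0]
def cen(poly):
    M=cv2.moments(poly.reshape(-1,1,2).astype(np.float32));return np.array([M["m10"],M["m01"]])/M["m00"],M["m00"]
def blob(mask,uv,R=4):
    n,l,s,c=cv2.connectedComponentsWithStats(mask.astype(np.uint8));u,v=map(int,np.round(uv))
    sub=l[v-R:v+R+1,u-R:u+R+1];sub=sub[sub>0]
    i=np.bincount(sub).argmax();return c[i],s[i,4],(l==i).astype(np.uint8)
E
cat > loc.py <<'E'
from m import *
g=lambda c,o,f:{k:(np.array(v)/f+o) for k,v in c.items()}
top=cv2.imread("pics/top0.png");sc=cv2.imread("pics/scene0.png")
it,is_=ctrl.camera_info("top"),ctrl.camera_info("scene")
w=g(dict(l=(105,202),m=(143,347),xl=(422,344),s=(488,200)),(160,140),2.35)
b=g(dict(xl=(369,208),l=(284,359),m=(226,223),s=(557,370)),(160,140),2.35)
ws=g(dict(l=(92,325),m=(235,385),xl=(438,215),s=(375,128)),(190,170),2.7)
bs=g(dict(xl=(301,189),l=(354,312),m=(206,272),s=(543,172)),(190,170),2.7)
for k in W:
    for n,im,info,p in(("top",top,it,w[k]),("scene",sc,is_,ws[k])):
        c,A,_=blob(im.max(2)>70,p)
        f=lambda x:cen(hull(info,*x,k))[0]-c
        r=least_squares(f,pix2world(info,p,20)[:2]);print("w",k,n,r.x.round(1),"area",A,"exp",cen(hull(info,*r.x,k))[1].round())
for k in W:
    for n,im,info,p in(("top",top,it,b[k]),("scene",sc,is_,bs[k])):
        hsv=cv2.cvtColor(im,cv2.COLOR_BGR2HSV);_,_,m=blob(im.max(2)>70,p)
        c,_=cv2.findContours(m,0,2);rr=cv2.moments(m,True);cb=(rr["m10"]/rr["m00"],rr["m01"]/rr["m00"])
        gc,gA,gm=blob((hsv[...,1]<70)&(im.max(2)>70),p)
        P=pix2world(info,cb,6);G=pix2world(info,gc,7)
        ys,xs=np.nonzero(gm);x0=pix2world(info,(xs.min()-.5,gc[1]),7);x1=pix2world(info,(xs.max()+.5,gc[1]),7)
        print("b",k,n,P[:2].round(1),"recess",G[:2].round(1),"dia~",np.linalg.norm(x1-x0).round(1))
E
python3 loc.py
```

```text
Traceback (most recent call last):
  File "loc.py", line 13, in <module>
    r=least_squares(f,pix2world(info,p,20)[:2]);print("w",k,n,r.x.round(1),"area",A,"exp",cen(hull(info,*r.x,k))[1].round())
                                                                                          ^^^^^^^^^^^^^^^^^^^^^^^^^^^^^^^
AttributeError: 'float' object has no attribute 'round'
```

```bash
sed -i 's/\[1\]\.round()/[1]/; s/least_squares(f,/least_squares(f,diff_step=1e-2,x0=/' loc.py; python3 loc.py
```

```text
w xl top [472.   32.7] area 390 exp 320.595996635966
w xl scene [470.7  31.5] area 374 exp 390.17189193470404
w l top [603.  338.2] area 240 exp 221.54462066898122
w l scene [600.8 335.1] area 258 exp 267.8191721686162
w m top [465.2 297.6] area 149 exp 131.75730661372654
w m scene [463.6 295. ] area 175 exp 184.2628648201935
w s top [610.5 -30.1] area 83 exp 65.70562546234578
w s scene [608.6 -30.9] area 73 exp 76.53934494103305
b xl top [601.3  85.2] recess [600.9  85.3] dia~ 54.6
b xl scene [599.   84.1] recess [599.4  84.7] dia~ 55.0
b l top [454.8 164.8] recess [454.8 164.5] dia~ 47.2
b l scene [453.  164.5] recess [452.8 163.9] dia~ 45.1
b m top [584.9 223.3] recess [584.8 222.6] dia~ 38.6
b m scene [583.  221.7] recess [582.9 221.8] dia~ 36.7
b s top [447.4 -98.6] recess [447.8 -98.4] dia~ 31.7
b s scene [446.1 -99.5] recess [ 446.5 -100.1] dia~ 32.1
```

```bash
python3 -m creep '[{"translation":[56,-62,0],"angular":[0,0,0.05],"jaw":1},{"translation":[113,-124,0],"angular":[0,0,0.09],"jaw":1},{"translation":[170,-186,0],"angular":[0,0,0.13],"jaw":1},{"translation":[227,-248,0],"angular":[0,0,0.17],"jaw":1},{"translation":[284,-310,0],"angular":[0,0,0.22],"jaw":1},{"translation":[341,-372,0],"angular":[0,0,0.26],"jaw":1},{"translation":[398,-434,0],"angular":[0,0,0.30],"jaw":1},{"translation":[454.3,-495.3,0],"angular":[0,0,0.3458],"jaw":1}]'; cat > go.py <<'E'
# usage: go.py x y z -> shift in tool axes (and yaw fix) from the measured pose
import sys
from h import *
o=ctrl.get_obs();r=R.from_rotvec(o["orientation"]);d=np.array(list(map(float,sys.argv[1:4])))-o["ee_pos"]
print("t",round(o["t"],2),"pos",o["ee_pos"].round(1),"shift",r.inv().apply(d).round(1),"turn",(r.inv()*R.from_rotvec([np.pi,0,0])).as_rotvec().round(3),"w",round(o["width"],1),"F",o["ft_force"].round(1),"q",o["qpos"].round(2))
E
python3 go.py 471.3 32 150
```

```text
t: 2.1
ee_pos: [405.5, -124.9, 223.1]
orientation: [3.141, -0.003, 0.002]
ft_force: [0.9, -0.4, 0.1]
width: 87.7
grasp_force: 0.0
t 2.1 pos [ 405.5 -124.9  223.1] shift [  65.5 -157.1   73.1] turn [ 0.    -0.001 -0.002] w 87.7 F [ 0.9 -0.4  0.1] q [-0.33  0.12  2.05 -0.    0.97  1.25]
```

```bash
python3 -m creep '[{"translation":[24,-57,0],"angular":[0,0,0],"jaw":1},{"translation":[48,-114,0],"angular":[0,0,0],"jaw":1},{"translation":[65,-157,20],"angular":[0,0,0],"jaw":1},{"translation":[65,-157,60],"angular":[0,0,0],"jaw":1},{"translation":[65,-157,73],"angular":[0,0,0],"jaw":1},{"translation":[65,-157,73],"angular":[0,0,0],"jaw":1},{"translation":[65,-157,73],"angular":[0,0,0],"jaw":1},{"translation":[65,-157,73],"angular":[0,0,0],"jaw":1}]'; python3 go.py 471.3 32 8; python3 - <<'E'
from h import *
i=ctrl.camera_info("wrist");im=ctrl.get_image("wrist");save(im,"wrist1.png")
print(np.round(i["world_from_camera"],2).tolist(),np.round(i["camera_matrix"]).tolist())
for n,P in dict(xl_top=(471.3,32,56),bl=(453.8,164.3,5),bxl=(600,84.8,5)).items(): print(n,world2pix(i,P))
E
```

```text
t: 3.1
ee_pos: [470.6, 29.9, 150.8]
orientation: [-3.141, 0.002, -0.004]
ft_force: [0.4, 0.4, -0.4]
width: 88.1
grasp_force: 0.0
t 3.1 pos [470.6  29.9 150.8] shift [  0.4  -2.1 142.8] turn [-0.    -0.002 -0.001] w 88.1 F [ 0.4  0.4 -0.4] q [0.04 0.31 2.02 0.   0.81 1.61]
[[-0.0, 0.96, 0.29, 550.31], [-1.0, -0.0, -0.0, 29.37], [-0.0, -0.29, 0.96, 313.24], [0.0, 0.0, 0.0, 1.0]] [[351.0, 0.0, 319.0], [0.0, 351.0, 239.0], [0.0, 0.0, 1.0]]
xl_top [315.82198571 241.47916316]
bl [173.5672193  243.49466311]
bxl [250.51325805  70.79622118]
```

View pics/wrist1.png

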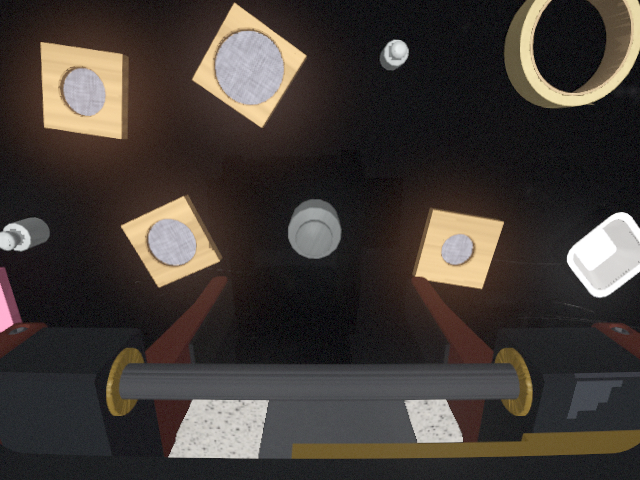

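The view shows the xl weight at (315,235), its block at (250,67), block_l at (171,242) and block_s at (458,249). All are wooden and sized as expected, and the choices hold. I descend and grip xl.

```bash
python3 -m creep '[{"translation":[0.5,-2,40],"angular":[0,0,0],"jaw":1},{"translation":[0.5,-2,80],"angular":[0,0,0],"jaw":1},{"translation":[0.5,-2,110],"angular":[0,0,0],"jaw":1},{"translation":[0.5,-2,130],"angular":[0,0,0],"jaw":1},{"translation":[0.5,-2,140],"angular":[0,0,0],"jaw":1},{"translation":[0.5,-2,142.5],"angular":[0,0,0],"jaw":1},{"translation":[0.5,-2,142.5],"angular":[0,0,0],"jaw":0.6},{"translation":[0.5,-2,142.5],"angular":[0,0,0],"jaw":0.4}]'; python3 -m creep '[{"translation":[0,0,0],"angular":[0,0,0],"jaw":0.3},{"translation":[0,0,0],"angular":[0,0,0],"jaw":0.3},{"translation":[0,0,0],"angular":[0,0,0],"jaw":0.3},{"translation":[0,0,0],"angular":[0,0,0],"jaw":0.3},{"translation":[0,0,0],"angular":[0,0,0],"jaw":0.3},{"translation":[0,0,-5],"angular":[0,0,0],"jaw":0.3},{"translation":[0,0,-20],"angular":[0,0,0],"jaw":0.3},{"translation":[0,0,-50],"angular":[0,0,0],"jaw":0.3}]'; python3 go.py 600 84.8 60
```

```text
t: 4.15
ee_pos: [470.9, 32.3, 7.9]
orientation: [-3.142, 0.0, -0.002]
ft_force: [-0.1, 0.7, -0.8]
width: 71.7
grasp_force: 0.0
t: 5.15
ee_pos: [469.2, 32.1, 57.4]
orientation: [3.141, -0.0, -0.004]
ft_force: [0.6, 0.6, -4.2]
width: 43.4
grasp_force: 30.0
t 5.15 pos [469.2  32.1  57.4] shift [130.8 -52.7  -3. ] turn [ 0.     0.003 -0.   ] w 43.4 F [ 0.6  0.6 -4.2] q [ 0.04  0.48  2.06 -0.    0.6   1.61]
```

```bash
python3 -m creep '[{"translation":[20,-8,0],"angular":[0,0,0],"jaw":0.3},{"translation":[50,-20,0],"angular":[0,0,0],"jaw":0.3},{"translation":[80,-33,0],"angular":[0,0,0],"jaw":0.3},{"translation":[110,-45,0],"angular":[0,0,0],"jaw":0.3},{"translation":[129,-52.7,0],"angular":[0,0,0],"jaw":0.3},{"translation":[129,-52.7,15],"angular":[0,0,0],"jaw":0.3},{"translation":[129,-52.7,28],"angular":[0,0,0],"jaw":0.3},{"translation":[129,-52.7,28],"angular":[0,0,0],"jaw":0.3}]'; python3 go.py 600 84.8 13; python3 - <<'E'
from h import *
i=ctrl.camera_info("wrist");im=ctrl.get_image("wrist");save(im,"wrist2.png")
print(world2pix(i,(600,84.8,5)))
E
```

```text
t: 6.15
ee_pos: [596.6, 84.4, 27.3]
orientation: [3.141, -0.0, -0.007]
ft_force: [-0.2, -0.3, -4.1]
width: 43.3
grasp_force: 30.0
t 6.15 pos [596.6  84.4  27.3] shift [ 3.5 -0.4 14.2] turn [ 0.001  0.005 -0.   ] w 43.3 F [-0.2 -0.3 -4.1] q [ 0.12  0.66  1.77 -0.    0.71  1.69]
[317.63952321 274.2669067 ]
```

View pics/wrist2.png

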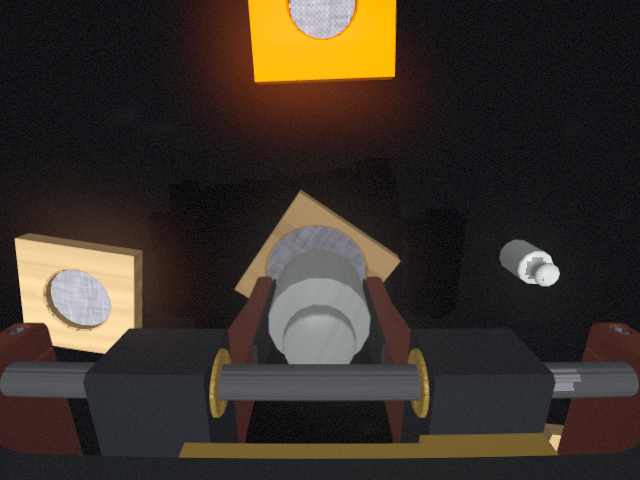

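The wrist view shows the weight (320,310) centred left to right over the block_xl recess (318,265), just short of it in x. I shift it and lower it gently.

```bash
python3 -m creep '[{"translation":[3.5,-0.4,0],"angular":[0,0.005,0],"jaw":0.3},{"translation":[3.5,-0.4,3],"angular":[0,0.005,0],"jaw":0.3},{"translation":[3.5,-0.4,6],"angular":[0,0.005,0],"jaw":0.3},{"translation":[3.5,-0.4,9],"angular":[0,0.005,0],"jaw":0.3},{"translation":[3.5,-0.4,11],"angular":[0,0.005,0],"jaw":0.3},{"translation":[3.5,-0.4,12],"angular":[0,0.005,0],"jaw":0.3},{"translation":[3.5,-0.4,13],"angular":[0,0.005,0],"jaw":0.3},{"translation":[3.5,-0.4,13.5],"angular":[0,0.005,0],"jaw":0.3}]'; python3 go.py 600 84.8 13
```

```text
t: 7.2
ee_pos: [602.8, 85.4, 15.7]
orientation: [-3.142, 0.0, -0.008]
ft_force: [-0.2, -0.2, -4.3]
width: 43.2
grasp_force: 30.0
t 7.2 pos [602.8  85.4  15.7] shift [-2.8  0.6  2.6] turn [-0.    -0.005 -0.   ] w 43.2 F [-0.2 -0.2 -4.3] q [ 0.12  0.69  1.76 -0.    0.69  1.69]
```

```bash
python3 -m creep '[{"translation":[-3,0.6,0],"angular":[0,-0.005,0],"jaw":0.3},{"translation":[-3,0.6,0],"angular":[0,-0.005,0],"jaw":0.3},{"translation":[-3,0.6,0],"angular":[0,-0.005,0],"jaw":0.3},{"translation":[-3,0.6,0.5],"angular":[0,-0.005,0],"jaw":0.3},{"translation":[-3,0.6,1],"angular":[0,-0.005,0],"jaw":0.3},{"translation":[-3,0.6,1],"angular":[0,-0.005,0],"jaw":0.3},{"translation":[-3,0.6,1],"angular":[0,-0.005,0],"jaw":0.3},{"translation":[-3,0.6,1],"angular":[0,-0.005,0],"jaw":0.3}]'; python3 go.py 600 84.8 13
```

```text
t: 8.2
ee_pos: [599.8, 84.8, 14.7]
orientation: [3.142, -0.0, 0.0]
ft_force: [1.0, -0.1, -4.5]
width: 43.6
grasp_force: 30.0
t 8.2 pos [599.8  84.8  14.7] shift [ 0.2 -0.   1.7] turn [ 0. -0. -0.] w 43.6 F [ 1.  -0.1 -4.5] q [ 0.12  0.69  1.77 -0.    0.69  1.69]
```

```bash
python3 -m creep '[{"translation":[0,0,0.5],"angular":[0,0,0],"jaw":0.3},{"translation":[0,0,1],"angular":[0,0,0],"jaw":0.3},{"translation":[0,0,1.4],"angular":[0,0,0],"jaw":0.3},{"translation":[0,0,1.8],"angular":[0,0,0],"jaw":0.3},{"translation":[0,0,2],"angular":[0,0,0],"jaw":0.3},{"translation":[0,0,2],"angular":[0,0,0],"jaw":0.3},{"translation":[0,0,2],"angular":[0,0,0],"jaw":0.3},{"translation":[0,0,2],"angular":[0,0,0],"jaw":0.3}]'; python3 go.py 600 84.8 13
```

```text
t: 9.2
ee_pos: [599.8, 84.8, 12.7]
orientation: [3.142, 0.0, 0.0]
ft_force: [0.6, -0.3, -3.3]
width: 43.4
grasp_force: 30.0
t 9.2 pos [599.8  84.8  12.7] shift [ 0.2 -0.  -0.3] turn [ 0. -0.  0.] w 43.4 F [ 0.6 -0.3 -3.3] q [ 0.12  0.69  1.77 -0.    0.69  1.69]
```

```bash
python3 -m creep '[{"translation":[0,0,0.3],"angular":[0,0,0],"jaw":0.3},{"translation":[0,0,0.5],"angular":[0,0,0],"jaw":0.3},{"translation":[0,0,0.5],"angular":[0,0,0],"jaw":0.3},{"translation":[0,0,0.5],"angular":[0,0,0],"jaw":0.3},{"translation":[0,0,0.5],"angular":[0,0,0],"jaw":0.3},{"translation":[0,0,0.5],"angular":[0,0,0],"jaw":0.3},{"translation":[0,0,0.5],"angular":[0,0,0],"jaw":0.3},{"translation":[0,0,0.5],"angular":[0,0,0],"jaw":0.3}]'; python3 go.py 600 84.8 13
```

```text
t: 10.2
ee_pos: [599.8, 84.8, 12.4]
orientation: [3.142, 0.0, 0.0]
ft_force: [-2.4, -0.5, 5.0]
width: 43.1
grasp_force: 30.0
t 10.2 pos [599.8  84.8  12.4] shift [ 0.2 -0.  -0.6] turn [ 0. -0.  0.] w 43.1 F [-2.4 -0.5  5. ] q [ 0.12  0.69  1.77 -0.    0.69  1.69]
```

Contact: +5 N. I release and rise.

```bash
python3 -m creep '[{"translation":[0,0,-0.3],"angular":[0,0,0],"jaw":0.6},{"translation":[0,0,-0.3],"angular":[0,0,0],"jaw":0.8},{"translation":[0,0,-0.3],"angular":[0,0,0],"jaw":0.9},{"translation":[0,0,-0.3],"angular":[0,0,0],"jaw":0.9},{"translation":[0,0,-10],"angular":[0,0,0],"jaw":0.9},{"translation":[0,0,-40],"angular":[0,0,0],"jaw":0.9},{"translation":[0,0,-90],"angular":[0,0,0],"jaw":0.9},{"translation":[0,0,-110],"angular":[0,0,0],"jaw":0.9}]'; python3 go.py 602 336.6 120
```

```text
t: 11.2
ee_pos: [601.4, 85.0, 125.5]
orientation: [-3.141, 0.0, -0.007]
ft_force: [0.7, 0.7, 0.2]
width: 79.2
grasp_force: 0.0
t 11.2 pos [601.4  85.  125.5] shift [   0.6 -251.6    5.6] turn [-0.001 -0.005 -0.   ] w 79.2 F [0.7 0.7 0.2] q [ 0.12  0.52  1.74 -0.    0.88  1.69]
```

```bash
python3 -m creep '[{"translation":[2,-50,0],"angular":[0,0,0],"jaw":1},{"translation":[2,-110,0],"angular":[0,0,0],"jaw":1},{"translation":[2,-170,0],"angular":[0,0,0],"jaw":1},{"translation":[2,-220,10],"angular":[0,0,0],"jaw":1},{"translation":[2,-252,40],"angular":[0,0,0],"jaw":1},{"translation":[2,-252,62],"angular":[0,0,0],"jaw":1},{"translation":[2,-252,62],"angular":[0,0,0],"jaw":1},{"translation":[2,-252,62],"angular":[0,0,0],"jaw":1}]'; python3 go.py 602 336.6 7;  python3 - <<'E'
from h import *
i=ctrl.camera_info("wrist");im=ctrl.get_image("wrist");save(im,"wrist3.png")
print(world2pix(i,(602,336.6,42)))
E
```

```text
t: 12.2
ee_pos: [602.3, 335.6, 60.6]
orientation: [3.141, -0.002, 0.0]
ft_force: [0.9, -0.4, 0.4]
width: 87.7
grasp_force: 0.0
t 12.2 pos [602.3 335.6  60.6] shift [-0.3 -1.  53.6] turn [ 0.    -0.    -0.001] w 87.7 F [ 0.9 -0.4  0.4] q [ 0.49  0.71  1.56 -0.    0.88  2.06]
[316.56421128 283.05858089]
```

View pics/wrist3.png

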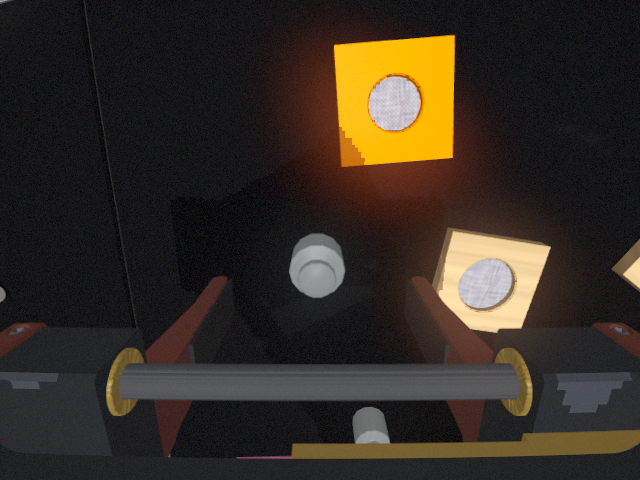

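Weight l is at (317,265), centred between the fingers, and block_m is clear on the right. I descend and grip.

```bash
python3 -m creep '[{"translation":[0,-1,15],"angular":[0,0,0],"jaw":1},{"translation":[0,-1,30],"angular":[0,0,0],"jaw":1},{"translation":[0,-1,42],"angular":[0,0,0],"jaw":1},{"translation":[0,-1,50],"angular":[0,0,0],"jaw":1},{"translation":[0,-1,53],"angular":[0,0,0],"jaw":0.8},{"translation":[0,-1,53],"angular":[0,0,0],"jaw":0.6},{"translation":[0,-1,53],"angular":[0,0,0],"jaw":0.4},{"translation":[0,-1,53],"angular":[0,0,0],"jaw":0.2}]'; python3 -m creep '[{"translation":[0,0,0],"angular":[0,0,0],"jaw":0.2},{"translation":[0,0,0],"angular":[0,0,0],"jaw":0.2},{"translation":[0,0,0],"angular":[0,0,0],"jaw":0.2},{"translation":[0,0,0],"angular":[0,0,0],"jaw":0.2},{"translation":[0,0,0],"angular":[0,0,0],"jaw":0.2},{"translation":[0,0,0],"angular":[0,0,0],"jaw":0.2},{"translation":[0,0,0],"angular":[0,0,0],"jaw":0.2},{"translation":[0,0,0],"angular":[0,0,0],"jaw":0.2}]'; python3 go.py 453.8 164.3 60
```

```text
t: 13.25
ee_pos: [602.1, 338.0, 7.6]
orientation: [-3.141, -0.0, -0.001]
ft_force: [-0.9, -0.4, 0.4]
width: 51.4
grasp_force: 0.0
t: 14.25
ee_pos: [601.8, 337.8, 7.4]
orientation: [3.142, -0.0, 0.0]
ft_force: [-1.7, -2.6, 5.1]
width: 33.3
grasp_force: 30.0
t 14.25 pos [601.8 337.8   7.4] shift [-148.   173.5  -52.7] turn [ 0. -0. -0.] w 33.3 F [-1.7 -2.6  5.1] q [ 0.49  0.78  1.56 -0.    0.8   2.07]
```

```bash
python3 -m creep '[{"translation":[0,0,-5],"angular":[0,0,0],"jaw":0.2},{"translation":[0,0,-25],"angular":[0,0,0],"jaw":0.2},{"translation":[0,0,-55],"angular":[0,0,0],"jaw":0.2},{"translation":[-20,24,-60],"angular":[0,0,0],"jaw":0.2},{"translation":[-52,61,-60],"angular":[0,0,0],"jaw":0.2},{"translation":[-86,101,-60],"angular":[0,0,0],"jaw":0.2},{"translation":[-118,139,-60],"angular":[0,0,0],"jaw":0.2},{"translation":[-140,164,-60],"angular":[0,0,0],"jaw":0.2}]'; python3 -m creep '[{"translation":[-8,9.5,0],"angular":[0,0,0],"jaw":0.2},{"translation":[-8,9.5,5],"angular":[0,0,0],"jaw":0.2},{"translation":[-8,9.5,20],"angular":[0,0,0],"jaw":0.2},{"translation":[-8,9.5,35],"angular":[0,0,0],"jaw":0.2},{"translation":[-8,9.5,42],"angular":[0,0,0],"jaw":0.2},{"translation":[-8,9.5,42],"angular":[0,0,0],"jaw":0.2},{"translation":[-8,9.5,42],"angular":[0,0,0],"jaw":0.2},{"translation":[-8,9.5,42],"angular":[0,0,0],"jaw":0.2}]';  python3 go.py 453.8 164.3 12.6;  python3 - <<'E'
from h import *
i=ctrl.camera_info("wrist");im=ctrl.get_image("wrist");save(im,"wrist4.png")
print(world2pix(i,(453.8,164.3,5)))
E
```

```text
t: 15.25
ee_pos: [460.5, 172.6, 68.2]
orientation: [-3.141, 0.001, -0.001]
ft_force: [0.1, 0.3, -2.7]
width: 32.8
grasp_force: 30.0
t: 16.25
ee_pos: [454.1, 164.4, 25.5]
orientation: [-3.141, 0.0, -0.001]
ft_force: [0.6, 0.5, -2.0]
width: 33.0
grasp_force: 30.0
t 16.25 pos [454.1 164.4  25.5] shift [-0.3  0.1 12.9] turn [-0.    -0.001 -0.   ] w 33.0 F [ 0.6  0.5 -2. ] q [0.32 0.56 2.04 0.   0.54 1.89]
[318.62947226 281.79038237]
```

View pics/wrist4.png

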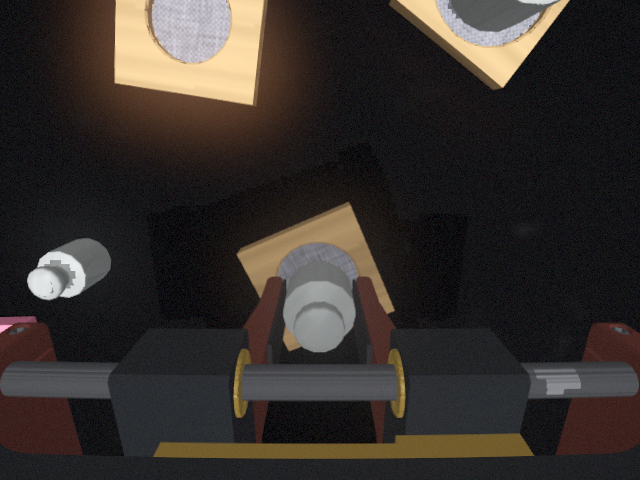

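Weight l (319,305) is over its recess (318,277), and xl stands in its recess at the top right. I lower it.

```bash
python3 -m creep '[{"translation":[0,0,3],"angular":[0,0,0],"jaw":0.2},{"translation":[0,0,6],"angular":[0,0,0],"jaw":0.2},{"translation":[0,0,9],"angular":[0,0,0],"jaw":0.2},{"translation":[0,0,11],"angular":[0,0,0],"jaw":0.2},{"translation":[0,0,12],"angular":[0,0,0],"jaw":0.2},{"translation":[0,0,12.7],"angular":[0,0,0],"jaw":0.2},{"translation":[0,0,12.7],"angular":[0,0,0],"jaw":0.2},{"translation":[0,0,12.7],"angular":[0,0,0],"jaw":0.2}]'; python3 go.py 453.8 164.3 12.6
```

```text
t: 17.3
ee_pos: [453.8, 164.3, 12.5]
orientation: [-3.142, -0.0, -0.0]
ft_force: [0.2, -0.1, -2.1]
width: 33.2
grasp_force: 30.0
t 17.3 pos [453.8 164.3  12.5] shift [-0.   0.  -0.1] turn [-0. -0.  0.] w 33.2 F [ 0.2 -0.1 -2.1] q [0.32 0.58 2.04 0.   0.52 1.89]
```

```bash
python3 -m creep '[{"translation":[0,0,0.2],"angular":[0,0,0],"jaw":0.2},{"translation":[0,0,0.4],"angular":[0,0,0],"jaw":0.2},{"translation":[0,0,0.5],"angular":[0,0,0],"jaw":0.2},{"translation":[0,0,0.5],"angular":[0,0,0],"jaw":0.2},{"translation":[0,0,0.5],"angular":[0,0,0],"jaw":0.2},{"translation":[0,0,0.5],"angular":[0,0,0],"jaw":0.2},{"translation":[0,0,0.5],"angular":[0,0,0],"jaw":0.2},{"translation":[0,0,0.5],"angular":[0,0,0],"jaw":0.2}]'; python3 go.py 453.8 164.3 12.6
```

```text
t: 18.3
ee_pos: [453.9, 164.3, 12.3]
orientation: [-3.141, 0.0, -0.0]
ft_force: [-0.7, -0.1, 4.5]
width: 33.1
grasp_force: 30.0
t 18.3 pos [453.9 164.3  12.3] shift [-0.1  0.  -0.3] turn [-0. -0. -0.] w 33.1 F [-0.7 -0.1  4.5] q [0.32 0.58 2.04 0.   0.52 1.89]
```

```bash
python3 -m creep '[{"translation":[0,0,-0.3],"angular":[0,0,0],"jaw":0.5},{"translation":[0,0,-0.3],"angular":[0,0,0],"jaw":0.7},{"translation":[0,0,-0.3],"angular":[0,0,0],"jaw":0.8},{"translation":[0,0,-0.3],"angular":[0,0,0],"jaw":0.8},{"translation":[0,0,-10],"angular":[0,0,0],"jaw":0.8},{"translation":[0,0,-40],"angular":[0,0,0],"jaw":0.8},{"translation":[0,0,-80],"angular":[0,0,0],"jaw":0.8},{"translation":[0,0,-100],"angular":[0,0,0],"jaw":0.8}]'; python3 -m creep '[{"translation":[3,-40,0],"angular":[0,0,0],"jaw":0.8},{"translation":[8,-95,0],"angular":[0,0,0],"jaw":0.8},{"translation":[10.5,-132,10],"angular":[0,0,0],"jaw":0.8},{"translation":[10.5,-132,50],"angular":[0,0,0],"jaw":0.8},{"translation":[10.5,-132,60],"angular":[0,0,0],"jaw":0.8},{"translation":[10.5,-132,60],"angular":[0,0,0],"jaw":0.8},{"translation":[10.5,-132,60],"angular":[0,0,0],"jaw":0.8},{"translation":[10.5,-132,60],"angular":[0,0,0],"jaw":0.8}]'; python3 go.py 464.4 296.3 7;  python3 - <<'E'
from h import *
i=ctrl.camera_info("wrist");im=ctrl.get_image("wrist");save(im,"wrist5.png")
print(world2pix(i,(464.4,296.3,38)))
E
```

```text
t: 19.3
ee_pos: [454.6, 164.6, 114.4]
orientation: [-3.141, -0.0, -0.004]
ft_force: [1.1, 0.1, -0.6]
width: 70.1
grasp_force: 0.0
t: 20.3
ee_pos: [465.1, 296.4, 53.1]
orientation: [-3.141, 0.001, -0.002]
ft_force: [0.4, -0.0, -0.0]
width: 70.1
grasp_force: 0.0
t 20.3 pos [465.1 296.4  53.1] shift [-0.7  0.1 46.1] turn [-0.001 -0.002 -0.001] w 70.1 F [ 0.4 -0.  -0. ] q [ 0.55  0.57  1.89 -0.    0.68  2.12]
[318.52179299 286.34891126]
```

View pics/wrist5.png

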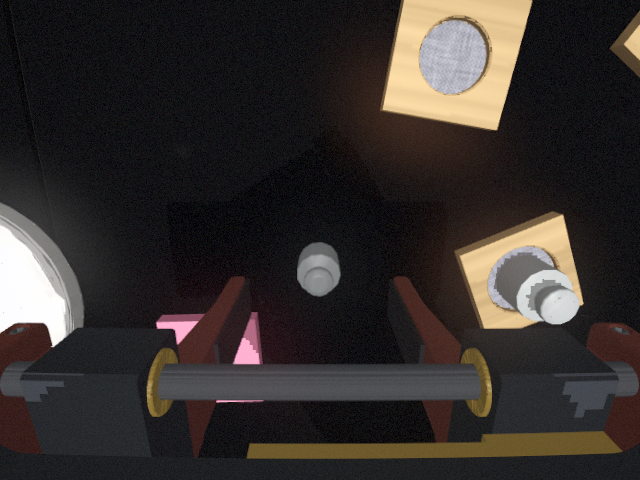

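Weight m is at (319,270), centred; l stands in its recess on the right; the pink look-alike and the plate are clear of the fingers. I descend and grip.

```bash
python3 -m creep '[{"translation":[0,0,15],"angular":[0,0,0],"jaw":0.8},{"translation":[0,0,28],"angular":[0,0,0],"jaw":0.8},{"translation":[0,0,38],"angular":[0,0,0],"jaw":0.8},{"translation":[0,0,44],"angular":[0,0,0],"jaw":0.8},{"translation":[0,0,45.5],"angular":[0,0,0],"jaw":0.7},{"translation":[0,0,45.5],"angular":[0,0,0],"jaw":0.5},{"translation":[0,0,45.5],"angular":[0,0,0],"jaw":0.3},{"translation":[0,0,45.5],"angular":[0,0,0],"jaw":0.15}]'; python3 -m creep '[{"translation":[0,0,0],"angular":[0,0,0],"jaw":0.15},{"translation":[0,0,0],"angular":[0,0,0],"jaw":0.15},{"translation":[0,0,0],"angular":[0,0,0],"jaw":0.15},{"translation":[0,0,0],"angular":[0,0,0],"jaw":0.15},{"translation":[0,0,0],"angular":[0,0,0],"jaw":0.15},{"translation":[0,0,0],"angular":[0,0,0],"jaw":0.15},{"translation":[0,0,0],"angular":[0,0,0],"jaw":0.15},{"translation":[0,0,0],"angular":[0,0,0],"jaw":0.15}]'; python3 go.py 583.9 222.3 60
```

```text
t: 21.35
ee_pos: [464.5, 296.4, 6.8]
orientation: [-3.141, -0.0, -0.001]
ft_force: [0.2, -0.5, -0.2]
width: 35.0
grasp_force: 0.0
t: 22.35
ee_pos: [464.4, 296.4, 6.7]
orientation: [-3.141, -0.0, -0.0]
ft_force: [-1.2, -0.5, 5.7]
width: 25.2
grasp_force: 30.0
t 22.35 pos [464.4 296.4   6.7] shift [119.5  74.1 -53.3] turn [-0. -0.  0.] w 25.2 F [-1.2 -0.5  5.7] q [ 0.55  0.65  1.89 -0.    0.6   2.12]
```

```bash
python3 -m creep '[{"translation":[0,0,-5],"angular":[0,0,0],"jaw":0.15},{"translation":[0,0,-25],"angular":[0,0,0],"jaw":0.15},{"translation":[0,0,-55],"angular":[0,0,0],"jaw":0.15},{"translation":[20,12,-60],"angular":[0,0,0],"jaw":0.15},{"translation":[50,31,-60],"angular":[0,0,0],"jaw":0.15},{"translation":[80,50,-60],"angular":[0,0,0],"jaw":0.15},{"translation":[105,65,-60],"angular":[0,0,0],"jaw":0.15},{"translation":[119.5,74,-60],"angular":[0,0,0],"jaw":0.15}]'; python3 -m creep '[{"translation":[0,0,5],"angular":[0,0,0],"jaw":0.15},{"translation":[0,0,20],"angular":[0,0,0],"jaw":0.15},{"translation":[0,0,35],"angular":[0,0,0],"jaw":0.15},{"translation":[0,0,42],"angular":[0,0,0],"jaw":0.15},{"translation":[0,0,42],"angular":[0,0,0],"jaw":0.15},{"translation":[0,0,42],"angular":[0,0,0],"jaw":0.15},{"translation":[0,0,42],"angular":[0,0,0],"jaw":0.15},{"translation":[0,0,42],"angular":[0,0,0],"jaw":0.15}]';  python3 go.py 583.9 222.3 11.8;  python3 - <<'E'
from h import *
i=ctrl.camera_info("wrist");im=ctrl.get_image("wrist");save(im,"wrist6.png")
print(world2pix(i,(583.9,222.3,5)))
E
```

```text
t: 23.35
ee_pos: [585.6, 220.7, 66.4]
orientation: [-3.142, 0.003, -0.001]
ft_force: [-0.1, -0.3, -0.8]
width: 25.3
grasp_force: 30.0
t: 24.35
ee_pos: [584.0, 222.4, 24.9]
orientation: [-3.141, 0.0, -0.001]
ft_force: [-0.2, 0.0, -0.7]
width: 25.1
grasp_force: 30.0
t 24.35 pos [584.  222.4  24.9] shift [-0.1  0.1 13.1] turn [-0.    -0.001 -0.   ] w 25.1 F [-0.2  0.  -0.7] q [0.34 0.69 1.72 0.   0.73 1.92]
[318.56476567 281.99973339]
```

View pics/wrist6.png

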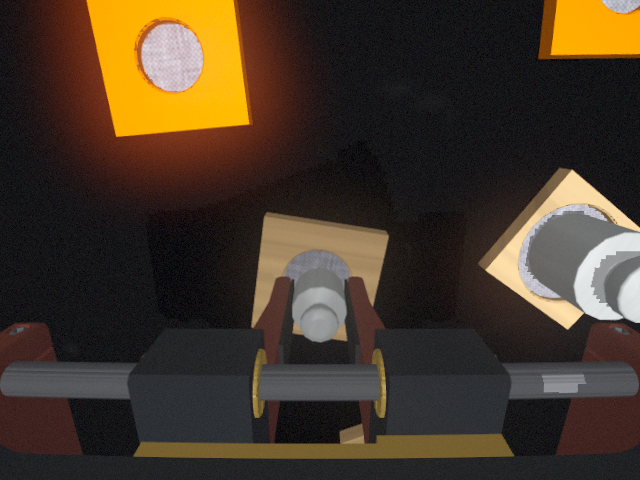

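Weight m (319,300) is over its recess (317,275), and xl stands in its recess at the right. I lower it.

```bash
python3 -m creep '[{"translation":[0,0,3],"angular":[0,0,0],"jaw":0.15},{"translation":[0,0,6],"angular":[0,0,0],"jaw":0.15},{"translation":[0,0,9],"angular":[0,0,0],"jaw":0.15},{"translation":[0,0,11],"angular":[0,0,0],"jaw":0.15},{"translation":[0,0,12],"angular":[0,0,0],"jaw":0.15},{"translation":[0,0,12.8],"angular":[0,0,0],"jaw":0.15},{"translation":[0,0,13],"angular":[0,0,0],"jaw":0.15},{"translation":[0,0,13],"angular":[0,0,0],"jaw":0.15}]'; python3 go.py 583.9 222.3 11.8
```

```text
t: 25.4
ee_pos: [583.8, 222.3, 11.7]
orientation: [-3.142, -0.0, -0.0]
ft_force: [-1.5, -1.3, 1.7]
width: 25.3
grasp_force: 30.0
t 25.4 pos [583.8 222.3  11.7] shift [ 0.1  0.  -0.1] turn [-0. -0.  0.] w 25.3 F [-1.5 -1.3  1.7] q [0.34 0.71 1.72 0.   0.71 1.92]
```

```bash
python3 -m creep '[{"translation":[0,0,0],"angular":[0,0,0],"jaw":0.4},{"translation":[0,0,0],"angular":[0,0,0],"jaw":0.6},{"translation":[0,0,-0.3],"angular":[0,0,0],"jaw":0.7},{"translation":[0,0,-0.3],"angular":[0,0,0],"jaw":0.7},{"translation":[0,0,-10],"angular":[0,0,0],"jaw":0.7},{"translation":[0,0,-40],"angular":[0,0,0],"jaw":0.7},{"translation":[0,0,-80],"angular":[0,0,0],"jaw":0.7},{"translation":[0,0,-105],"angular":[0,0,0],"jaw":0.7}]'; python3 -m creep '[{"translation":[5,50,0],"angular":[0,0,0],"jaw":0.7},{"translation":[11,105,0],"angular":[0,0,0],"jaw":0.7},{"translation":[16,160,0],"angular":[0,0,0],"jaw":0.7},{"translation":[22,215,0],"angular":[0,0,0],"jaw":0.7},{"translation":[25.7,252.8,10],"angular":[0,0,0],"jaw":0.7},{"translation":[25.7,252.8,50],"angular":[0,0,0],"jaw":0.7},{"translation":[25.7,252.8,65],"angular":[0,0,0],"jaw":0.7},{"translation":[25.7,252.8,65],"angular":[0,0,0],"jaw":0.7}]'; python3 go.py 609.5 -30.5 7;  python3 - <<'E'
from h import *
i=ctrl.camera_info("wrist");im=ctrl.get_image("wrist");save(im,"wrist7.png")
print(world2pix(i,(609.5,-30.5,33)))
E
```

```text
t: 26.4
ee_pos: [584.6, 222.6, 119.1]
orientation: [-3.141, 0.0, -0.004]
ft_force: [0.1, 0.5, 0.4]
width: 61.5
grasp_force: 0.0
t: 27.4
ee_pos: [608.8, -30.0, 50.9]
orientation: [-3.141, -0.001, 0.003]
ft_force: [0.1, -0.1, 0.2]
width: 61.5
grasp_force: 0.0
t 27.4 pos [608.8 -30.   50.9] shift [ 0.8  0.5 43.9] turn [-0.     0.002  0.001] w 61.5 F [ 0.1 -0.1  0.2] q [-0.07  0.63  1.75  0.    0.76  1.5 ]
[319.23248626 281.88991625]
```

View pics/wrist7.png

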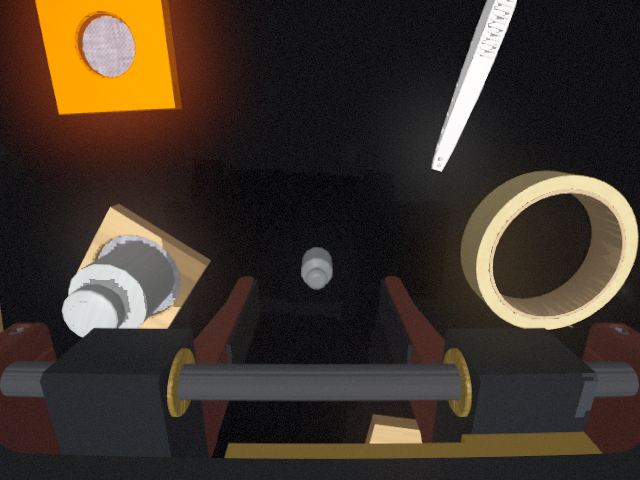

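Weight s is at (317,270), centred, with the tape and xl clear of the fingers. I descend and grip.

```bash
python3 -m creep '[{"translation":[0,0,15],"angular":[0,0,0],"jaw":0.7},{"translation":[0,0,28],"angular":[0,0,0],"jaw":0.7},{"translation":[0,0,38],"angular":[0,0,0],"jaw":0.7},{"translation":[0,0,43],"angular":[0,0,0],"jaw":0.7},{"translation":[0,0,44.5],"angular":[0,0,0],"jaw":0.6},{"translation":[0,0,44.5],"angular":[0,0,0],"jaw":0.4},{"translation":[0,0,44.5],"angular":[0,0,0],"jaw":0.2},{"translation":[0,0,44.5],"angular":[0,0,0],"jaw":0.1}]'; python3 -m creep '[{"translation":[0,0,0],"angular":[0,0,0],"jaw":0.1},{"translation":[0,0,0],"angular":[0,0,0],"jaw":0.1},{"translation":[0,0,0],"angular":[0,0,0],"jaw":0.1},{"translation":[0,0,0],"angular":[0,0,0],"jaw":0.1},{"translation":[0,0,0],"angular":[0,0,0],"jaw":0.1},{"translation":[0,0,0],"angular":[0,0,0],"jaw":0.1},{"translation":[0,0,0],"angular":[0,0,0],"jaw":0.1},{"translation":[0,0,0],"angular":[0,0,0],"jaw":0.1}]'; python3 go.py 447 -99.2 60
```

```text
t: 28.45
ee_pos: [609.7, -30.5, 7.3]
orientation: [-3.142, 0.0, -0.001]
ft_force: [1.1, 0.5, -0.2]
width: 26.2
grasp_force: 0.0
t: 29.45
ee_pos: [609.6, -30.5, 7.2]
orientation: [3.142, 0.0, 0.0]
ft_force: [-1.1, -0.4, 5.8]
width: 17.8
grasp_force: 30.0
t 29.45 pos [609.6 -30.5   7.2] shift [-162.6   68.7  -52.9] turn [ 0. -0.  0.] w 17.8 F [-1.1 -0.4  5.8] q [-0.07  0.7   1.76 -0.    0.68  1.5 ]
```

```bash
python3 -m creep '[{"translation":[0,0,-5],"angular":[0,0,0],"jaw":0.1},{"translation":[0,0,-25],"angular":[0,0,0],"jaw":0.1},{"translation":[0,0,-55],"angular":[0,0,0],"jaw":0.1},{"translation":[-25,10.5,-60],"angular":[0,0,0],"jaw":0.1},{"translation":[-65,27.5,-60],"angular":[0,0,0],"jaw":0.1},{"translation":[-105,44.5,-60],"angular":[0,0,0],"jaw":0.1},{"translation":[-140,59,-60],"angular":[0,0,0],"jaw":0.1},{"translation":[-162.6,68.7,-60],"angular":[0,0,0],"jaw":0.1}]'; python3 -m creep '[{"translation":[0,0,5],"angular":[0,0,0],"jaw":0.1},{"translation":[0,0,20],"angular":[0,0,0],"jaw":0.1},{"translation":[0,0,35],"angular":[0,0,0],"jaw":0.1},{"translation":[0,0,42],"angular":[0,0,0],"jaw":0.1},{"translation":[0,0,42],"angular":[0,0,0],"jaw":0.1},{"translation":[0,0,42],"angular":[0,0,0],"jaw":0.1},{"translation":[0,0,42],"angular":[0,0,0],"jaw":0.1},{"translation":[0,0,42],"angular":[0,0,0],"jaw":0.1}]';  python3 go.py 447 -99.2 12.3;  python3 - <<'E'
from h import *
i=ctrl.camera_info("wrist");im=ctrl.get_image("wrist");save(im,"wrist8.png")
print(world2pix(i,(447,-99.2,5)))
E
```

```text
t: 30.45
ee_pos: [445.4, -99.6, 68.0]
orientation: [3.141, -0.001, 0.0]
ft_force: [-0.9, 0.1, -0.4]
width: 18.1
grasp_force: 30.0
t: 31.45
ee_pos: [447.2, -99.3, 25.3]
orientation: [3.141, -0.0, 0.001]
ft_force: [0.6, -0.9, -0.7]
width: 18.0
grasp_force: 30.0
t 31.45 pos [447.2 -99.3  25.3] shift [-0.2 -0.1 13. ] turn [ 0.    -0.001 -0.   ] w 18.0 F [ 0.6 -0.9 -0.7] q [-0.24  0.54  2.09  0.    0.51  1.33]
[318.29143981 281.65596231]
```

View pics/wrist8.png

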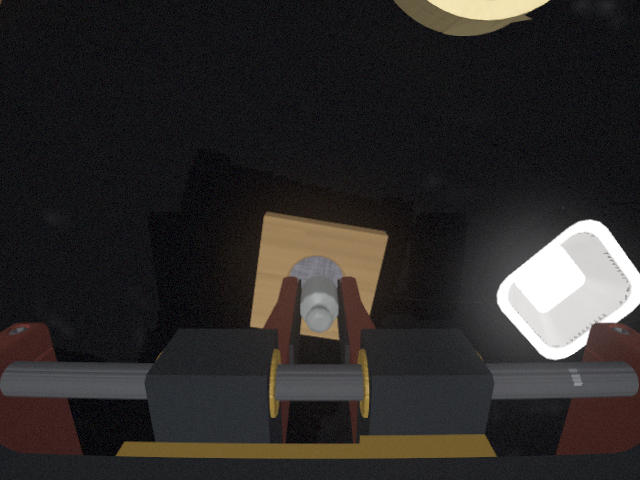

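Weight s (319,295) is over its recess (316,275), and the boat is clear at the right. I lower it.

```bash
python3 -m creep '[{"translation":[0,0,3],"angular":[0,0,0],"jaw":0.1},{"translation":[0,0,6],"angular":[0,0,0],"jaw":0.1},{"translation":[0,0,9],"angular":[0,0,0],"jaw":0.1},{"translation":[0,0,11],"angular":[0,0,0],"jaw":0.1},{"translation":[0,0,12],"angular":[0,0,0],"jaw":0.1},{"translation":[0,0,12.8],"angular":[0,0,0],"jaw":0.1},{"translation":[0,0,13],"angular":[0,0,0],"jaw":0.1},{"translation":[0,0,13],"angular":[0,0,0],"jaw":0.1}]'; python3 go.py 447 -99.2 12.3
```

```text
t: 32.5
ee_pos: [446.9, -99.2, 12.1]
orientation: [3.142, -0.0, 0.0]
ft_force: [-0.6, 0.4, 4.1]
width: 18.0
grasp_force: 30.0
t 32.5 pos [446.9 -99.2  12.1] shift [ 0.1 -0.  -0.2] turn [ 0. -0. -0.] w 18.0 F [-0.6  0.4  4.1] q [-0.24  0.57  2.09  0.    0.48  1.33]
```

Contact. I release, rise, and back off to the right, high up, so the cameras have a clear view.

```bash
python3 -m creep '[{"translation":[0,0,0],"angular":[0,0,0],"jaw":0.3},{"translation":[0,0,-0.2],"angular":[0,0,0],"jaw":0.5},{"translation":[0,0,-0.2],"angular":[0,0,0],"jaw":0.5},{"translation":[0,0,-0.2],"angular":[0,0,0],"jaw":0.5},{"translation":[0,0,-10],"angular":[0,0,0],"jaw":0.5},{"translation":[0,0,-40],"angular":[0,0,0],"jaw":0.5},{"translation":[0,0,-90],"angular":[0,0,0],"jaw":0.5},{"translation":[0,0,-150],"angular":[0,0,0],"jaw":0.5}]'; python3 -m creep '[{"translation":[0,40,-60],"angular":[0,0,0],"jaw":0.5},{"translation":[0,90,-60],"angular":[0,0,0],"jaw":0.5},{"translation":[0,140,-60],"angular":[0,0,0],"jaw":0.5},{"translation":[0,190,-60],"angular":[0,0,0],"jaw":0.5},{"translation":[0,240,-60],"angular":[0,0,0],"jaw":0.5},{"translation":[0,280,-60],"angular":[0,0,0],"jaw":0.5},{"translation":[0,280,-60],"angular":[0,0,0],"jaw":0.5},{"translation":[0,280,-60],"angular":[0,0,0],"jaw":0.5}]'; python3 - <<'E'
from m import *
B=dict(xl=(600,84.8),l=(453.8,164.3),m=(583.9,222.3),s=(447,-99.2))
t=ctrl.get_image("top");save(t,"top9.png");s=ctrl.get_image("scene");save(s,"scene9.png")
a=t[140:350,160:500,::-1];b=s[170:390,190:460,::-1]
cv2.imwrite("pics/f_scene.png",cv2.resize(b,None,fx=2.7,fy=2.7,interpolation=cv2.INTER_CUBIC))
cv2.imwrite("pics/f_top.png",cv2.resize(a,None,fx=2.35,fy=2.35,interpolation=cv2.INTER_CUBIC))
E
```

```text
t: 33.5
ee_pos: [446.1, -99.0, 163.4]
orientation: [-3.141, 0.0, 0.003]
ft_force: [1.6, 0.3, -0.8]
width: 43.7
grasp_force: 0.0
t: 34.5
ee_pos: [446.4, -378.4, 222.0]
orientation: [-3.141, 0.001, 0.001]
ft_force: [0.7, -0.5, -0.0]
width: 43.9
grasp_force: 0.0
```

View pics/f_scene.png

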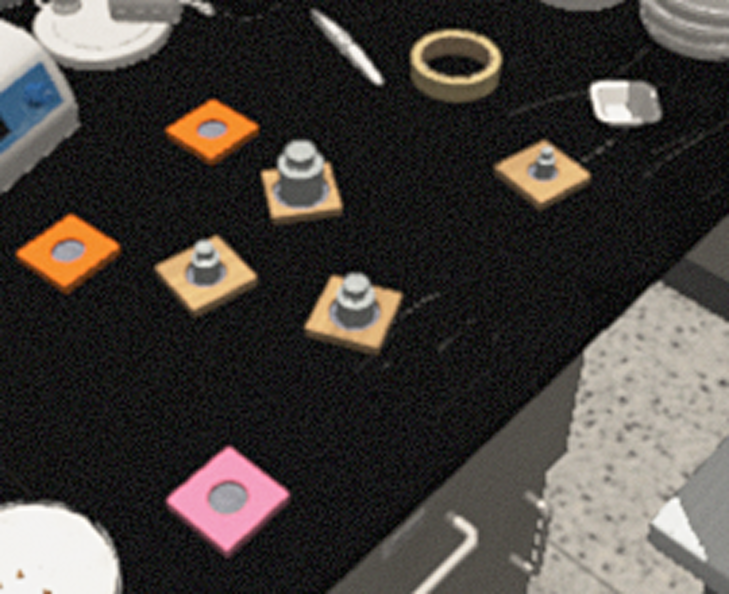

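View pics/f_top.png

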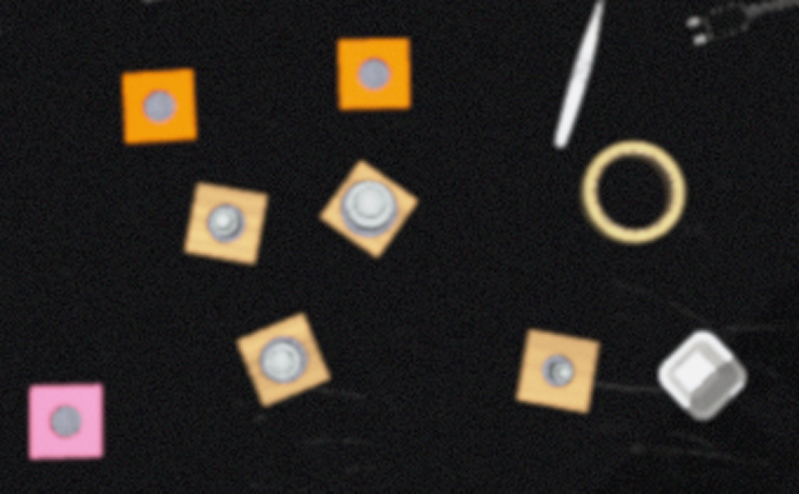

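Both views show all four weights upright in their matching recesses: xl (369,205), l (283,360), m (226,221), s (558,371). The tape and boat have not moved; the grey patch on the boat is the arm's shadow.

```bash
python3 -c "
from workcell import ctrl
print(ctrl.close_job())"
```

```text
the job is handed in; nothing more can be done
None
```

The job is handed in at about 35 s: all four weights stand upright in their matching recesses, each lowered until it touched before release, and the tape roll and weighing boat have not moved.

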